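# Put the right lids on two instrument trays

## Robot

A 7-joint arm with a two-finger parallel gripper is mounted at the origin on a cart in front of the work surface, level with it; the furniture and walls round the work are solid. World frame = base frame: x ahead of the robot, y to its left, z up, the work surface at z = 0. Lengths are in m, angles in rad, forces in N, time in s.
With the tool pointing down it reaches from about 0.425 to 0.875 m from the base axis. Payload 8.4 kg.
Tool frame: the origin (TCP) lies midway between the tips of the shut fingers; the grasp point (between the pads) lies arm.hold_point_z behind it (arm.hold_point_z is the distance from the TCP to the grasp point, in m); z points along the fingers, y is the line along which they close (so a half turn about z gives the same grasp; the last joint's range is limited). The gripper opens to 87 mm and grips with 3 to 60 N. Pads are 19 mm wide; open, the fingers measure 117 mm over their backs; the gripper's body (75 mm by 190 mm) begins 51 mm behind the grasp point.
Start: joints at [1.174, 0.333, 0.04, 1.465, -0.013, 1.343, -0.059], TCP at [0.191, -0.621, 0.223] pointing down, gripper open.
Joint ranges: [-2.58, 2.58], [-0.38, 2.09], [-1.3, 1.39], [0.25, 2.4], [-1.5, 4.64], [0.08, 2.09], [-2.65, 2.65]. Speed limits (rad/s): [2.22, 2.22, 2.79, 2.79, 3.14, 3.14, 3.14].

## Interface

Orientations are given as a unit quaternion [w, x, y, z].
In Python, from station import arm gives the robot as it stands.
- The arm moves only by the tool play_rows, never from a script. Its argument "increments" is a list that holds one entry, the list of rows, each a list of 6 numbers: the shift along the world's x, y, z in units of 30 mm (1.0 is 30 mm), then the turn, a rotation vector about the world's x, y, z in units of 8 degrees (1.0 is 8 degrees). A call has 1 to 5 rows; each row is the pose to reach, as a shift and turn from the pose commanded when the call began; what a row does not reach only later rows make up. A row lasts 1/8 s, in which the tool goes at most 62.5 mm and 10.7 degrees, less where a joint would pass 70% of its speed; a pose out of reach is approached as far as the arm can. A call with a gripper value outside its range is refused whole. "gripper" is the closure, from -1 (fully open) to 1 (shut), set as the call begins (left out, the last holds). The fingers move at their own pace and stop on an object; the grip force is fixed at half the most. Time passes only in rows, so rows that repeat a pose let the fingers close. It gives the time, the measured TCP pose, the force, the opening and the grip force at its end, in the units of the state.
- arm.get_state(): the state, without advancing time (a new reading comes with each control period).
- arm.read_camera(name): name is "scene" or "top" or "wrist"; returns the picture (384x512x3 uint8, red, green, blue); there is no depth.
- arm.get_calibration(name): a dict with "fx", "fy", "cx", "cy" (pixels), "origin" and "attitude" of the camera in the world; the wrist camera has in their place "mount" (4x4, takes a point from camera to tool coordinates, whose origin is the TCP and whose axes are the flange's). Camera axes: x right, y down, z forward; pixel columns grow to the right and rows downward; lengths in m; the calibration is good to about 2 mm. A picture is of the moment at which its call begins: read the wrist's pose just before it. get_calibration takes no time and is no camera call.
- arm.finish_job(): hands the job in; it is judged then, once.
The state is a dict: "t": time; "joints": joint angles; "joint_velocities": joint speeds; "effort": joint torques, N m; "position": TCP position; "ee_rot": TCP orientation; "force": force on the tool from outside, world axes, zero at the start; "ft_torque": the same for the moment, N m; "opening": finger opening in m; "finger_force": force on a finger pad.
Only numpy, scipy, OpenCV 4.12 (cv2) and the standard library are available. Lean on these libraries where they do the work, as an engineer would, in place of code of your own. Each camera call takes 0.05 s, during which the arm holds its last target. There are 200 camera calls.

## Task

Cover both white trays with the steel lids that match their shapes, handle up, each fully seated with its lip inside the tray. The long lid stands on edge in the lid rack: a tilted lid must never touch a tray, which would chip the enamel, so put it down flat on the bench and take it again by its handle. Set the lids down level and gently rather than dropping them, leave the trays where they stand, and do not push the other things about.

Things in the scene. Friction and masses are not known exactly. Their poses are not given: they have to be found in the camera images.
- long_lid: Lid: steel plate 150 (x) by 96 (y) mm, 8 mm thick, under it a black rubber locating lip (6 mm deep, outline 129 by 75 mm, rounded), on top a dark bar handle. Origin: lid centre in the plane of the lip's lower edge; +z out of the handle side; x along the handle, the long side. Lip z 0 to 6 mm, plate z 6 to 14. 0.14 to 0.31 kg. Starts on edge in the rack, y up.
- long_lid_edge (a point): Middle of the long lid's upper edge as it stands in the rack (lid frame y = +48, z = 10 mm), 104 mm above the bench; axes as the lid's. The plate is 8 mm thick there, within 5 degrees of upright; the handle begins 42 mm below this edge. Set down slanting, handle side up, and let go, the lid falls flat onto its lip.
- long_lid_handle (a point): Long lid's handle: point at the middle of the bar, 38 mm above the lid's origin, axes as the lid's. The bar is 84 mm long (x), 12 mm wide (y), 12 mm high (z 32 to 44 mm in the lid's frame), on two legs 10 mm square at x = +-34 mm; 18 mm free below the bar.
- square_lid: Lid: steel plate 112 by 112 mm, 8 mm thick, under it a black rubber locating lip (6 mm deep, outline 91 by 91 mm, rounded), on top a dark bar handle. Origin: lid centre in the plane of the lip's lower edge; +z out of the handle side; x along the handle. Lip z 0 to 6 mm, plate z 6 to 14. 0.14 to 0.31 kg. Starts lying on the bench, handle up.
- square_lid_handle (a point): Square lid's handle: point at the middle of the bar, 38 mm above the lid's origin, axes as the lid's. The bar is 84 mm long (x), 12 mm wide (y), 12 mm high (z 32 to 44 mm in the lid's frame), on two legs 10 mm square at x = +-34 mm; 18 mm free below the bar.
- long_dish: Loose white enamelled tray, dark rim, open on top, outside 144 (x) by 90 (y) mm, 40 mm high, walls 4 mm (opening 136 by 82 mm), 0.6 kg. Origin: centre of its underside, z up and x along its long side. With its lid seated, the lid's origin is 34 mm above the tray's (lip inside with 3.5 mm play each side, plate resting on the rim).
- square_dish: Loose white enamelled tray, dark rim, open on top, outside 106 by 106 mm, 40 mm high, walls 4 mm (opening 98 by 98 mm), 0.6 kg. Origin: centre of its underside, z up. With its lid seated, the lid's origin is 34 mm above the tray's (lip inside with 3.5 mm play each side, plate resting on the rim).
- lid_rack: Fixed steel rack, base 100 (x) by 160 (y) by 8 mm; four rows of two dark posts, 6 mm thick and 50 mm high, at x = -33, -10, 13, 36 mm and y = +-58 mm; the long lid stands in the middle slot along y with its handle to the rack's +x side. Origin: centre of the underside, z up.
- bottle: Loose bystander: laboratory bottle with blue screw cap, 56 mm wide, 104 mm high; origin under its centre.
- tape_roll: Loose bystander: roll of pale tape lying flat, 76 mm wide, 19 mm high; origin under its centre.
- timer_box: Loose bystander: light grey digital timer, 66 by 66 by 21 mm; origin under its centre.
- tally: Loose bystander: small hand tally counter, 34 by 47 by 49 mm high; origin under its centre.
- marker: Loose bystander: white felt marker with black cap, 136 mm long (y), 12 mm thick; origin under its centre.

How it is judged:
By the outcome, as a careful person would: the job done as asked, in the order asked, and still so for the second after the job is handed in, with the robot touching nothing.
It also fails if it takes over 67 s, if anything falls off the work surface, if the arm or the gripper's body presses on something with over 40 N, if the wrist force passes 120 N, or if a joint passes its speed limit or range.

## Working session

There is one attempt and no reset: what is moved stays moved. The work goes in short steps, Python scripts to look and compute and a tool call to move; the robot and the scene stay as the last step left them, time stands still between calls to the robot, and variables do not carry over. Pictures are saved under pics/ and viewed, at most 10 in all, crops included, and the job is handed in when it is done.

Besides the shell and the picture viewer there is one more tool, called after "Call:" in YAML: its name, and indented under it one key for each argument. play_rows: Moves the arm, as the interface text tells. Its arguments: {"type":"object","properties":{"increments":{"type":"array"},"gripper":{"type":"number"}},"required":["increments"]}

```bash
mkdir -p pics; ls; cat > h.py <<'E'
import numpy as np, cv2
from station import arm
from scipy.spatial.transform import Rotation as R
def cam(n):
    c=arm.get_calibration(n); K=np.array([[c['fx'],0,c['cx']],[0,c['fy'],c['cy']],[0,0,1]])
    if 'origin' in c:
        a=np.array(c['attitude'],float)
        return K,np.array(c['origin']),(a if a.shape==(3,3) else R.from_quat(a,scalar_first=True).as_matrix())
    s=arm.get_state(); M=np.array(c['mount']); Q=R.from_quat(s['ee_rot'],scalar_first=True).as_matrix()
    return K,np.array(s['position'])+Q@M[:3,3],Q@M[:3,:3]
def ray(c,uv,z):
    K,o,A=c; d=(A@np.linalg.inv(K)@np.c_[np.atleast_2d(uv),np.ones(len(np.atleast_2d(uv)))].T).T
    return o+d*((z-o[2])/d[:,2])[:,None]
def proj(c,p):
    K,o,A=c; q=(K@A.T@(np.atleast_2d(p)-o).T).T; return q[:,:2]/q[:,2:]
def shot(n,f):
    c=cam(n); im=arm.read_camera(n)[:,:,::-1].copy(); cv2.imwrite('pics/'+f+'.png',im); return c,im
np.set_printoptions(precision=4,suppress=True)
E
python3 - <<'E'
from h import *
for n in('scene','top'):
    c,im=shot(n,n); print(c)
s=arm.get_state();print(s, arm.hold_point_z)
print(arm.get_calibration('wrist'))
a=cv2.imread('pics/top.png')
cv2.imwrite('pics/top2.png',cv2.resize(a,(800,600),interpolation=cv2.INTER_CUBIC))
a=cv2.imread('pics/scene.png')
cv2.imwrite('pics/scene2.png',cv2.resize(a,(800,600),interpolation=cv2.INTER_CUBIC))
E
```

```text
pics
(array([[456.6134,   0.    , 253.4648],
       [  0.    , 456.6134, 187.4858],
       [  0.    ,   0.    ,   1.    ]]), array([-0.1612,  0.7818,  0.643 ]), array([[-0.7618, -0.295 ,  0.5767],
       [-0.6477,  0.3563, -0.6734],
       [-0.0068, -0.8866, -0.4626]]))
(array([[453.6187,   0.    , 254.741 ],
       [  0.    , 453.6187, 198.2156],
       [  0.    ,   0.    ,   1.    ]]), array([ 0.3448, -0.0199,  1.7022]), array([[ 0.0181, -0.9938,  0.1096],
       [-0.9998, -0.0178,  0.0035],
       [-0.0015, -0.1096, -0.994 ]]))
{'t': 0.1, 'joints': array([ 1.1738,  0.3338,  0.0399,  1.4662, -0.0134,  1.3433, -0.0585]), 'joint_velocities': array([-0.0001, -0.0026, -0.0004, -0.0037, -0.0016,  0.0002, -0.0006]), 'effort': array([  0.005 , -65.7803,   1.3409, -40.4703,  -0.0594,   0.0409,
         0.0001]), 'position': array([ 0.1906, -0.621 ,  0.2217]), 'ee_rot': array([-0.0007,  0.9889,  0.1483, -0.0001]), 'force': array([-0.482 ,  1.0236, -0.0774]), 'ft_torque': array([-0.0001,  0.0237,  0.005 ]), 'finger_force': 0.0, 'opening': 0.08692390878221287} 0.0187
{'fx': 321.5503791246306, 'fy': 321.5503791246306, 'cx': 252.52590598629064, 'cy': 195.1743738701764, 'mount': array([[-0.0003, -0.9586, -0.2847,  0.0763],
       [ 1.    , -0.0005,  0.0004,  0.0005],
       [-0.0005, -0.2847,  0.9586, -0.1624],
       [ 0.    ,  0.    ,  0.    ,  1.    ]])}
```

View pics/top2.png

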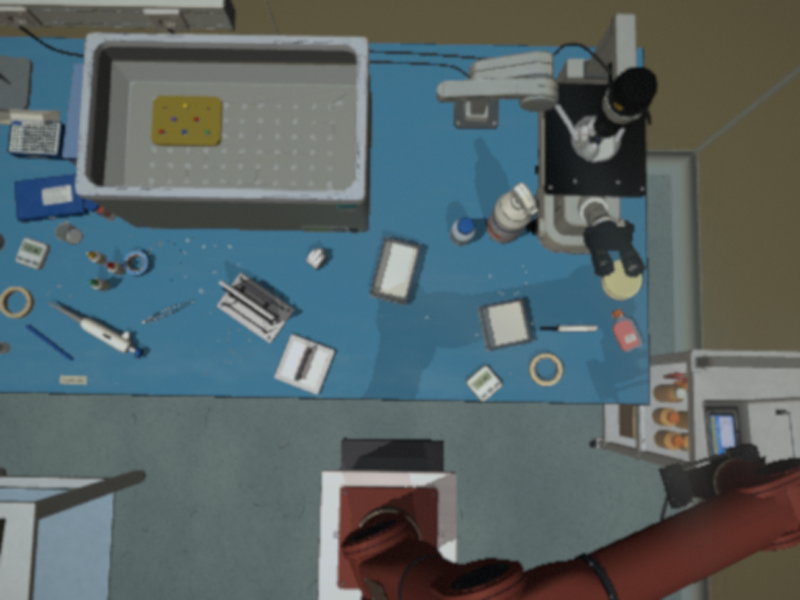

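View pics/scene2.png

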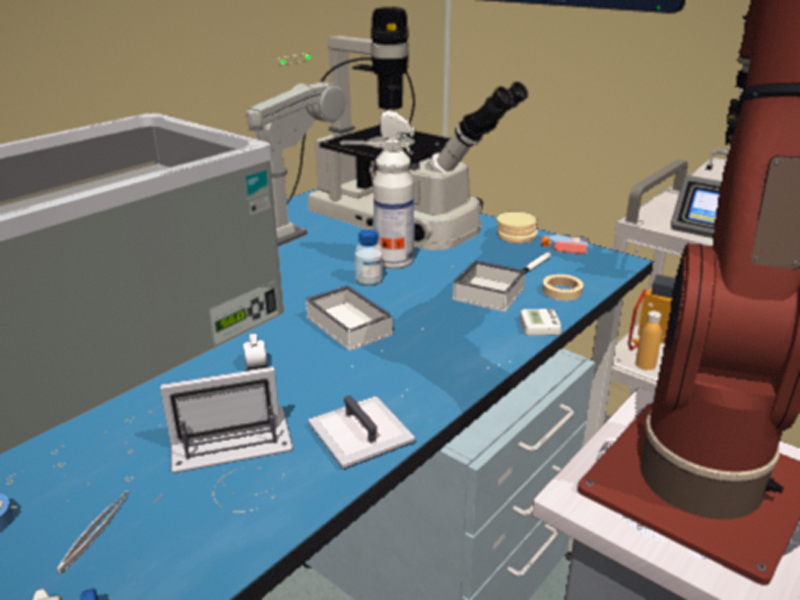

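```bash
python3 - <<'E'
from h import *
c=cam('top'); s=512/800
for n,u,v,z in [('rack',257,310,.1),('sqlid',305,363,.02),('ldish',398,270,.04),('sqdish',507,323,.04),('bottle',463,230,.1),('tally',316,258,.04),('timer',485,383,.02),('tape',546,370,.02)]:
    p=ray(c,[u*s,v*s],z)[0]; print(n,p,np.hypot(*p[:2]))
im=cv2.imread('pics/top.png'); hsv=cv2.cvtColor(im,cv2.COLOR_BGR2HSV)
# non-blue blobs on the bench
m=((hsv[:,:,0]<90)|(hsv[:,:,0]>120)|(hsv[:,:,1]<90)).astype(np.uint8); m[:145]=0; m[252:]=0
n,l,st,ce=cv2.connectedComponentsWithStats(m)
for i in range(1,n):
    if st[i][4]>60:
        cn=cv2.findContours((l==i).astype(np.uint8),0,2)[0][0]; r=cv2.minAreaRect(cn)
        b=cv2.boxPoints(r); w=ray(c,b,.03); e=np.linalg.norm(w-np.roll(w,1,0),axis=1); k=np.argmax(e); d=(w-np.roll(w,1,0))[k]
        print(st[i], w.mean(0),e[:2],np.degrees(np.arctan2(d[1],d[0])))
E
```

```text
rack [0.515  0.3064 0.1   ] 0.5992700437779692
sqlid [0.3993 0.204  0.02  ] 0.4483941901036743
ldish [ 0.6228 -0.0123  0.04  ] 0.6229624123913599
sqdish [ 0.5011 -0.2711  0.04  ] 0.5697842883706751
bottle [ 0.7087 -0.1605  0.1   ] 0.7266442141344311
tally [0.6483 0.1833 0.04  ] 0.6736615218789715
timer [ 0.3599 -0.2224  0.02  ] 0.4230661344051791
tape [ 0.3931 -0.3665  0.02  ] 0.5374163763502124
[ 35 145  18  12 167] [0.6952 0.7822 0.03  ] [0.0421 0.064 ] -88.98419240484883
[ 95 145 141   4 300] [0.7185 0.3266 0.03  ] [0.0115 0.5263] -88.98419240484891
[288 145  16  12 124] [ 0.7119 -0.1637  0.03  ] [0.042  0.0563] -88.98419240484887
[ 311  145  102   48 2032] [ 0.6484 -0.4106  0.03  ] [0.1779 0.3792] -88.98419240484891
[  413   145    99   107 10428] [ 0.5462 -0.7822  0.03  ] [0.3957 0.3677] 177.49544561050214
[ 10 152  22  21 334] [0.6504 0.8655 0.03  ] [0.0728 0.0677] -109.44548615200542
[237 152  33  43 992] [ 0.6248 -0.0047  0.03  ] [0.0929 0.1512] -12.64315778279791
[196 159  13  13 131] [0.6506 0.1854 0.03  ] [0.0455 0.0449] 1.848588710449489
[ 55 161  25  15 176] [0.6313 0.69
[... 332 characters left out ...]
  ] [0.075  0.0783] -88.97688580527402
[306 191  35  34 892] [ 0.5012 -0.2691  0.03  ] [0.1071 0.1216] -77.0373393947264
[ 31 193  56  33 480] [0.4712 0.7133 0.03  ] [0.2332 0.0511] -109.56549580698069
[391 197  21  29 391] [ 0.4935 -0.5487  0.03  ] [0.1045 0.0605] -154.2089921902997
[356 208  27   5 127] [ 0.4929 -0.4372  0.03  ] [0.0148 0.0961] -88.97215226730336
[ 175  214   40   38 1002] [0.3981 0.205  0.03  ] [0.1163 0.1169] -110.68964377078322
[338 225  23  23 291] [ 0.3958 -0.3628  0.03  ] [0.0806 0.081 ] -88.96896610909074
[298 234  24  18 306] [ 0.3612 -0.2188  0.03  ] [0.0692 0.0678] -134.29426920258985
[ 38 240  18   7 116] [0.35   0.7473 0.03  ] [0.022  0.0625] -88.96617643998283
```

Call:
play_rows:
  increments:
    - [[1.3,1.45,0,0,0,0],[2.6,2.9,0,0,0,0],[3.9,4.35,0,0,0,0],[5.2,5.8,0,0,0,0],[6.5,7.25,0,0,0,0]]
  gripper: -1

```text
t: 0.72
position: [0.3866, -0.4022, 0.2223]
ee_rot: [-0.0, 0.989, 0.148, -0.0]
force: [0.5, -0.8, 0.1]
opening: 0.0872
finger_force: 0.0
```

Call:
play_rows:
  increments:
    - [[1.3,1.45,0,0,0,0],[2.6,2.9,0,0,0,0],[3.8,4.4,0,0,0,0],[3.8,4.4,0,0,0,0]]

```text
t: 1.23
position: [0.5026, -0.2665, 0.2222]
ee_rot: [-0.001, 0.988, 0.153, 0.0]
force: [-0.0, -1.0, 0.2]
opening: 0.087
finger_force: 0.0
```

```bash
python3 - <<'E'
from h import *
s=arm.get_state(); print(s['t'],s['position'],s['ee_rot'],s['joints'],s['joint_velocities'])
shot('wrist','w1')
E
```

```text
1.225 [ 0.5026 -0.2665  0.2222] [-0.001   0.9883  0.1525  0.0005] [ 0.6463  0.1852 -0.2681  1.6553  0.0482  1.3081 -0.8946] [ 0.0516 -0.0079  0.0822  0.0098  0.0267  0.0045  0.0486]
```

View pics/w1.png

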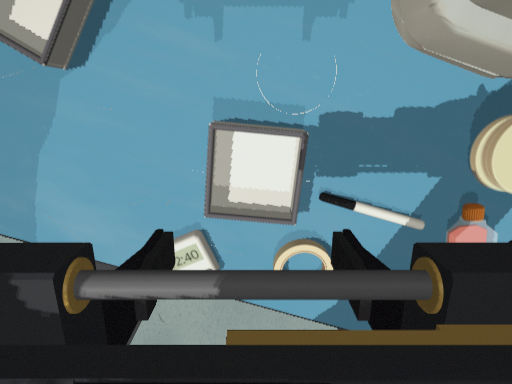

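```bash
cat >> h.py <<'E'
def blob(c,im,uv,z,fn,pad=3):
    hsv=cv2.cvtColor(im,cv2.COLOR_BGR2HSV); m=fn(hsv).astype(np.uint8); m=cv2.morphologyEx(m,cv2.MORPH_OPEN,np.ones((pad,pad),np.uint8))
    n,l=cv2.connectedComponents(m); u,v=map(int,uv); w=l[v-12:v+13,u-12:u+13]; w=w[w>0]; k=np.bincount(w).argmax()
    cn=max(cv2.findContours((l==k).astype(np.uint8),0,1)[0],key=cv2.contourArea)[:,0].astype(float)
    W=ray(c,cn,z)[:,:2]; r=cv2.minAreaRect((W*1000).astype(np.float32)); return r,W,cn
nonblue=lambda h:~((h[:,:,0]>88)&(h[:,:,0]<118)&(h[:,:,1]>80))
E
python3 - <<'E'
from h import *
im=cv2.imread('pics/w1.png'); c=cam('wrist'); hsv=cv2.cvtColor(im,cv2.COLOR_BGR2HSV)
r,W,cn=blob(c,im,(255,170),.04,nonblue,3); print(r)
print('nadir',proj(c,np.array([[*c[1][:2],0]])), 'cam',c[1])
for v in range(112,136): print(v,im[v,250],end=' ')
print()
for u in range(198,218): print(u,im[170,u],end=' ')
print()
for u in range(290,312): print(u,im[170,u],end=' ')
print()
for v in range(205,228): print(v,im[v,250],end=' ')
E
```

```text
((498.7052001953125, -272.5174865722656), (109.3631591796875, 106.08395385742188), 11.936491966247559)
nadir [[252.6901  99.5912]] cam [ 0.5738 -0.2474  0.3845]
112 [164 142  88] 113 [164 141  87] 114 [164 141  87] 115 [164 142  89] 116 [164 142  89] 117 [164 141  87] 118 [153 132  81] 119 [114  97  59] 120 [97 82 49] 121 [97 82 50] 122 [97 81 48] 123 [99 87 61] 124 [105 104  96] 125 [103 110 111] 126 [93 97 99] 127 [90 89 91] 128 [94 91 92] 129 [105 102 103] 130 [109 106 108] 131 [106 103 106] 132 [147 150 148] 133 [206 212 209] 134 [228 235 232] 135 [228 235 232] 
198 [182 159 102] 199 [182 157 101] 200 [182 158 102] 201 [182 157 100] 202 [181 157 100] 203 [182 158 102] 204 [182 159 101] 205 [176 153  97] 206 [148 138 117] 207 [111 108 109] 208 [113 111 113] 209 [105 102 105] 210 [89 87 88] 211 [65 63 65] 212 [72 76 77] 213 [116 124 126] 214 [142 152 154] 215 [161 171 173] 216 [161 172 173] 217 [161 172 173] 
290 [228 235 233] 291 [226 234 231] 292 [213 223 224] 293 [210 220 222] 294 [208 219 221] 295 [170 180 182] 296 [138 147 149] 297 [111 118 120] 298 [89 87 90] 299 [96 94 96] 300 [96 92 96] 301 [85 83 83] 302 [72 71 72] 303 [94 90 82] 304 [117 100  61] 305 [120 102  61] 306 [120 102  61] 307 [120 103  61] 308 [120 102  60] 309 [120 102  61] 310 [121 103  62] 311 [120 102  62] 
205 [133 142 143] 206 [132 141 142] 207 [131 139 141] 208 [124 133 134] 209 [106 114 114] 210 [101 109 110] 211 [102 109 111] 212 [101 110 111] 213 [103 110 111] 214 [102 109 111] 215 [90 97 98] 216 [65 63 65] 217 [83 81 82] 218 [101  98 101] 219 [108 105 108] 220 [115 113 110] 221 [153 142 117] 222 [182 161 108] 223 [181 159 102] 224 [182 160 103] 225 [182 159 101] 226 [181 159 101] 227 [183 160 103]
```

Call:
play_rows:
  increments:
    - [[0.4,2.0,0,0,0,-0.6],[0.8,4.0,0,0,0,-1.2],[1.2,6.0,0,0,0,-1.8],[1.6,7.8,0,0,0,-2.4],[1.6,8.2,0,0,0,-2.4]]

```text
t: 1.9
position: [0.5478, -0.0228, 0.2224]
ee_rot: [-0.0, 1.0, -0.017, -0.0]
force: [0.1, -0.5, -0.2]
opening: 0.0873
finger_force: 0.0
```

```bash
python3 - <<'E'
from h import *
s=arm.get_state(); print(s['t'],s['position'],s['ee_rot'],s['joint_velocities'])
c,im=shot('wrist','w2')
g=proj(c,[[.6228,-.0083,.02]])[0]; print(g,proj(c,[[*c[1][:2],0]]))
r,W,cn=blob(c,im,g,.04,nonblue,3); print(r)
E
```

```text
1.9 [ 0.5478 -0.0228  0.2224] [-0.0005  0.9999 -0.0171 -0.    ] [-0.0691 -0.0059 -0.011   0.0169  0.0299  0.0066 -0.1041]
[235.8627 101.6711] [[252.5876  99.7014]]
((624.0572509765625, -6.392822265625), (90.09428405761719, 144.2247772216797), 76.6876449584961)
```

Call:
play_rows:
  increments:
    - [[-1.0,1.5,0,0,0,-0.6],[-2.0,3.0,0,0,0,-1.2],[-3.0,4.5,0,0,0,-1.8],[-4.0,6.0,0,0,0,-2.4],[-4.3,6.8,0,0,0,-2.4]]

```text
t: 2.58
position: [0.4178, 0.1779, 0.2228]
ee_rot: [0.0, 0.983, -0.186, 0.0]
force: [0.9, -1.4, 0.1]
opening: 0.0871
finger_force: 0.0
```

```bash
python3 - <<'E'
from h import *
s=arm.get_state(); print(s['t'],s['position'],s['ee_rot'],s['joints'])
c,im=shot('wrist','w3')
g=proj(c,[[.3985,.2045,.01]])[0]; print(g,proj(c,[[*c[1][:2],0]]))
r,W,cn=blob(c,im,g,.014,nonblue,3); print(r)
dark=lambda h:(h[:,:,2]<75)
for i in range(1): 
  r,W,cn=blob(c,im,g,.044,dark,3); print('handle',r,cn.min(0),cn.max(0))
E
```

```text
2.575 [0.4178 0.1779 0.2228] [ 0.0004  0.9826 -0.1858  0.0005] [ 0.1413 -0.045  -0.6148  1.8889 -0.0258  1.2893 -2.4104]
[236.35   190.1092] [[252.0393 100.2055]]
((397.79339599609375, 207.23178100585938), (112.2762451171875, 113.59390258789062), 70.09759521484375)Traceback (most recent call last):
  File "<stdin>", line 8, in <module>
  File "h.py", line 21, in blob
    n,l=cv2.connectedComponents(m); u,v=map(int,uv); w=l[v-12:v+13,u-12:u+13]; w=w[w>0]; k=np.bincount(w).argmax()
                                                                                           ~~~~~~~~~~~~~~~~~~~~~^^
ValueError: attempt to get argmax of an empty sequence
```

View pics/w3.png

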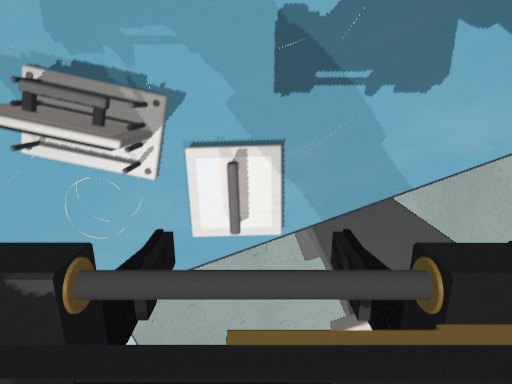

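```bash
python3 - <<'E'
from h import *
im=cv2.imread('pics/w3.png'); c=cam('wrist')
hsv=cv2.cvtColor(im,cv2.COLOR_BGR2HSV); m=(hsv[:,:,2]<130).astype(np.uint8); m[:150]=0;m[238:]=0;m[:,:215]=0;m[:,255:]=0
v,u=np.nonzero(m); W=ray(c,np.c_[u,v],.04)[:,:2]; r=cv2.minAreaRect((W*1000).astype(np.float32)); print(r)
E
```

```text
((397.739013671875, 208.67372131347656), (11.949441909790039, 85.65267944335938), 70.28522491455078)
```

Call:
play_rows:
  increments:
    - [[-0.67,1.0,-1.0,0,0,0.2],[-0.67,1.0,-2.6,0,0,0.2],[-0.67,1.0,-4.2,0,0,0.2],[-0.67,1.0,-5.7,0,0,0.2],[-0.67,1.0,-6.5,0,0,0.2]]

```text
t: 3.25
position: [0.3984, 0.2049, 0.0251]
ee_rot: [0.001, 0.985, -0.173, -0.001]
force: [0.3, -0.2, 0.9]
opening: 0.087
finger_force: 0.0
```

Call:
play_rows:
  increments:
    - [[0,0,-0.22,0,0,0],[0,0,-0.22,0,0,0]]
  gripper: 0

```text
t: 3.5
position: [0.3993, 0.2072, 0.0213]
ee_rot: [0.0, 0.985, -0.172, 0.0]
force: [0.5, 0.5, 0.2]
opening: 0.0741
finger_force: 0.0
```

Call:
play_rows:
  increments:
    - [[0,0,0,0,0,0],[0,0,0,0,0,0],[0,0,0,0,0,0],[0,0,0,0,0,0]]
  gripper: 1

```text
t: 4.0
position: [0.3987, 0.2082, 0.0211]
ee_rot: [-0.0, 0.985, -0.171, 0.0]
force: [-0.3, -0.5, -0.3]
opening: 0.0346
finger_force: 0.0
```

Call:
play_rows:
  increments:
    - [[0,0,0,0,0,0],[0,0,0,0,0,0],[0,0,0,0,0,0],[0,0,0,0,0,0]]

```text
t: 4.5
position: [0.3985, 0.2081, 0.0209]
ee_rot: [0.0, 0.985, -0.171, -0.0]
force: [-0.2, -1.0, 0.6]
opening: 0.0115
finger_force: 30.0
```

Call:
play_rows:
  increments:
    - [[0,0,0.4,0,0,0],[0,0,1.2,0,0,0],[0,0,2.2,0,0,0],[0,0,3.5,0,0,0],[0,0,4.5,0,0,0]]

```text
t: 5.12
position: [0.3986, 0.2084, 0.1581]
ee_rot: [-0.0, 0.985, -0.171, 0.001]
force: [0.2, -0.4, -3.8]
opening: 0.0118
finger_force: 30.0
```

Call:
play_rows:
  increments:
    - [[0.6,-1.8,0,0,0,0.45],[1.2,-3.6,0,0,0,0.9],[1.8,-5.4,0,0,0,1.35],[2.4,-7.2,0,0,0,1.8],[2.8,-9.0,0,0,0,2.25]]

```text
t: 5.75
position: [0.483, -0.0635, 0.1567]
ee_rot: [-0.0, 1.0, -0.014, 0.0]
force: [1.1, 0.3, -2.6]
opening: 0.0115
finger_force: 30.0
```

Call:
play_rows:
  increments:
    - [[0.2,-1.8,0,0,0,0.45],[0.4,-3.6,0,0,0,0.9],[0.45,-5.4,0,0,0,1.35],[0.49,-7.0,0,0,0,1.7],[0.49,-7.0,0,0,0,1.7]]

```text
t: 6.38
position: [0.4959, -0.2763, 0.1561]
ee_rot: [0.0, 0.995, 0.1, -0.0]
force: [-0.5, 0.5, -2.7]
opening: 0.0117
finger_force: 30.0
```

```bash
python3 - <<'E'
from h import *
for k in range(1):
    c,im=shot('wrist','w4'); s=arm.get_state(); print(s['t'],s['position'],s['ee_rot'],2*np.degrees(np.arctan2(s['ee_rot'][2],s['ee_rot'][1])))
E
```

```text
6.425 [ 0.4966 -0.2733  0.1561] [-0.0003  0.9948  0.1017 -0.0001] 11.673982758486417
```

View pics/w4.png

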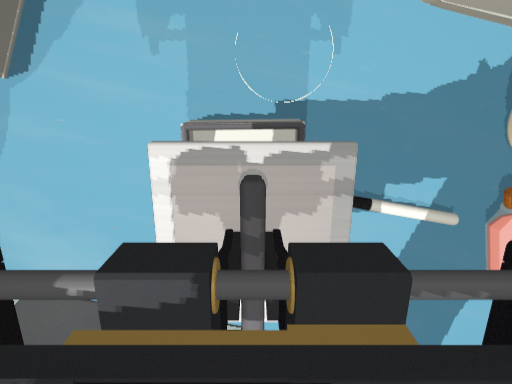

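```bash
python3 - <<'E'
from h import *
im=cv2.imread('pics/w4.png'); c=cam('wrist'); g=cv2.cvtColor(im,cv2.COLOR_BGR2GRAY)
print('row129', [(u,tuple(im[131,u])) for u in list(range(180,190))+list(range(299,308))])
print('col', [(v,tuple(im[v,220])) for v in range(115,150)])
print('lid row', [(u,tuple(im[160,u])) for u in list(range(147,158))+list(range(350,361))])
E
```

```text
row129 [(180, (np.uint8(200), np.uint8(180), np.uint8(128))), (181, (np.uint8(162), np.uint8(155), np.uint8(140))), (182, (np.uint8(132), np.uint8(130), np.uint8(131))), (183, (np.uint8(129), np.uint8(125), np.uint8(128))), (184, (np.uint8(118), np.uint8(114), np.uint8(116))), (185, (np.uint8(105), np.uint8(101), np.uint8(105))), (186, (np.uint8(89), np.uint8(87), np.uint8(90))), (187, (np.uint8(70), np.uint8(68), np.uint8(70))), (188, (np.uint8(73), np.uint8(74), np.uint8(76))), (189, (np.uint8(102), np.uint8(109), np.uint8(111))), (299, (np.uint8(59), np.uint8(57), np.uint8(58))), (300, (np.uint8(66), np.uint8(65), np.uint8(66))), (301, (np.uint8(68), np.uint8(67), np.uint8(68))), (302, (np.uint8(69), np.uint8(67), np.uint8(67))), (303, (np.uint8(66), np.uint8(63), np.uint8(64))), (304, (np.uint8(84), np.uint8(84), np.uint8(80))), (305, (np.uint8(112), np.uint8(98), np.uint8(66))), (306, (np.uint8(140), np.uint8(121), np.uint8(75))), (307, (np.uint8(144), np.uint8(124), np.uint8(78)))]
col [(115, (np.uint8(119), np.uint8(102), np.uint8(63))), (116, (np.uint8(118), np.uint8(100), np
[... 2285 characters left out ...]
), (156, (np.uint8(248), np.uint8(252), np.uint8(253))), (157, (np.uint8(248), np.uint8(251), np.uint8(253))), (350, (np.uint8(173), np.uint8(177), np.uint8(177))), (351, (np.uint8(173), np.uint8(177), np.uint8(178))), (352, (np.uint8(173), np.uint8(177), np.uint8(177))), (353, (np.uint8(173), np.uint8(177), np.uint8(177))), (354, (np.uint8(173), np.uint8(176), np.uint8(176))), (355, (np.uint8(167), np.uint8(169), np.uint8(171))), (356, (np.uint8(164), np.uint8(167), np.uint8(169))), (357, (np.uint8(145), np.uint8(126), np.uint8(81))), (358, (np.uint8(144), np.uint8(124), np.uint8(75))), (359, (np.uint8(145), np.uint8(125), np.uint8(77))), (360, (np.uint8(144), np.uint8(124), np.uint8(75)))]
```

```bash
python3 - <<'E'
from h import *
c=cam('wrist'); s=arm.get_state(); Q=R.from_quat(s['ee_rot'],scalar_first=True).as_matrix(); p=np.array(s['position'])
def loc(uv,z): return (Q.T@(ray(c,uv,z)[0]-p))*1000
for n,uv,z in [('trayL',(181,131),.04),('trayR',(304.8,131),.04),('tray in edge',(243,129),.04),('tray out edge',(243,122.7),.04),('lidL',(148.2,160),.149),('lidR',(356.5,160),.149),('lid far top',(252,143),.149),('lid far bot',(252,141),.141)]: print(n,loc(uv,z)[:2])
print('target',np.array([.4973,-.2728])-p[:2], p)
E
```

```text
trayL [ 50.7519 -60.2035]
trayR [50.7165 45.3773]
tray in edge [52.411  -7.3125]
tray out edge [57.655  -7.2664]
lidL [ 45.5661 -54.8207]
lidR [45.5296 56.0923]
lid far top [54.5567  0.4578]
lid far bot [54.6198  0.4501]
target [0.0007 0.0005] [ 0.4966 -0.2733  0.1561]
```

Call:
play_rows:
  increments:
    - [[0.05,0.18,0,0,0,0],[0.05,0.18,0,0,0,0],[0.05,0.18,0,0,0,0],[0.05,0.18,0,0,0,0]]

```text
t: 6.92
position: [0.4989, -0.2662, 0.156]
ee_rot: [0.0, 0.995, 0.104, 0.0]
force: [-0.4, 0.2, -2.4]
opening: 0.0118
finger_force: 30.0
```

```bash
cat > rel.py <<'E'
from h import *
def edges(a,lo,hi,blue=True):
    idx=np.nonzero(a[lo:hi])[0]; return lo+idx[0]-.5,lo+idx[-1]+.5
c,im=shot('wrist','w5'); s=arm.get_state(); Q=R.from_quat(s['ee_rot'],scalar_first=True).as_matrix(); p=np.array(s['position'])
print(s['t'],p,np.degrees(2*np.arctan2(s['ee_rot'][2],s['ee_rot'][1])),s['joint_velocities'])
nb=nonblue(cv2.cvtColor(im,cv2.COLOR_BGR2HSV))
K,o,A=c
for r in (128,131,135,150,160,170,180,200):
    row=nb[r]; d=np.diff(np.r_[0,row.astype(int),0]); st=np.nonzero(d==1)[0]; en=np.nonzero(d==-1)[0]
    print(r,[(a,b) for a,b in zip(st,en) if b-a>60])
for u in (205,220,235,270,285,300):
    g=cv2.cvtColor(im,cv2.COLOR_BGR2GRAY)[:,u].astype(int); print(u,list(g[112:152]))
E
python3 rel.py
```

```text
6.975 [ 0.4988 -0.2663  0.156 ] 11.876053770212504 [ 0.0029  0.002  -0.0001 -0.0019 -0.0004 -0.0014  0.0014]
128 [(np.int64(195), np.int64(316))]
131 [(np.int64(193), np.int64(317))]
135 [(np.int64(193), np.int64(317))]
150 [(np.int64(148), np.int64(358))]
160 [(np.int64(149), np.int64(357))]
170 [(np.int64(149), np.int64(356))]
180 [(np.int64(150), np.int64(355))]
200 [(np.int64(152), np.int64(354))]
205 [np.int64(152), np.int64(153), np.int64(152), np.int64(152), np.int64(153), np.int64(153), np.int64(152), np.int64(152), np.int64(153), np.int64(153), np.int64(153), np.int64(152), np.int64(138), np.int64(108), np.int64(131), np.int64(127), np.int64(113), np.int64(112), np.int64(102), np.int64(113), np.int64(117), np.int64(114), np.int64(105), np.int64(106), np.int64(141), np.int64(167), np.int64(167), np.int64(167), np.int64(165), np.int64(151), np.int64(158), np.int64(195), np.int64(212), np.int64(224), np.int64(230), np.int64(230), np.int64(230), np.int64(214), np.int64(145), np.int64(146)]
220 [np.int64(152), np.int64(152), np.int64(153), np.int64(153), np.int64(153), np.int64(1
[... 2174 characters left out ...]
t64(208), np.int64(218), np.int64(224), np.int64(224), np.int64(224), np.int64(225), np.int64(210), np.int64(146)]
300 [np.int64(91), np.int64(91), np.int64(92), np.int64(91), np.int64(91), np.int64(92), np.int64(90), np.int64(92), np.int64(92), np.int64(91), np.int64(91), np.int64(91), np.int64(104), np.int64(125), np.int64(132), np.int64(119), np.int64(85), np.int64(87), np.int64(69), np.int64(71), np.int64(66), np.int64(63), np.int64(55), np.int64(115), np.int64(167), np.int64(167), np.int64(167), np.int64(167), np.int64(160), np.int64(137), np.int64(152), np.int64(192), np.int64(208), np.int64(217), np.int64(222), np.int64(222), np.int64(222), np.int64(224), np.int64(224), np.int64(226)]
```

```bash
python3 - <<'E'
from h import *
c=cam('wrist'); s=arm.get_state(); Q=R.from_quat(s['ee_rot'],scalar_first=True).as_matrix(); p=np.array(s['position'])
def loc(uv,z): return ((Q.T@(ray(c,uv,z)[0]-p))*1000)[:2]
print('tray',loc((192.5,133),.04),loc((316.5,133),.04),'in',loc((235,135.3),.04),loc((290,135),.04),'out',loc((235,129.5),.04))
print('lid',loc((148.5,160),.149),loc((356.5,160),.149),'far',loc((252,143),.149),loc((252,141),.141))
print(p)
E
```

```text
tray [ 49.0668 -50.4851] [49.0237 55.4512] in [ 47.1098 -14.2134] [47.3442 32.8623] out [ 51.9927 -14.1359]
lid [ 45.5713 -54.6531] [45.5198 56.0989] far [54.5541  0.4515] [54.6171  0.4437]
[ 0.4988 -0.2663  0.156 ]
```

Call:
play_rows:
  increments:
    - [[0.01,-0.06,-0.8,0,0,0],[0.01,-0.06,-1.7,0,0,0],[0.01,-0.06,-2.5,0,0,0],[0.01,-0.06,-2.9,0,0,0],[0.01,-0.06,-2.9,0,0,0]]

```text
t: 7.6
position: [0.4987, -0.2681, 0.0685]
ee_rot: [-0.0, 0.995, 0.103, -0.001]
force: [0.0, -0.7, -2.1]
opening: 0.0116
finger_force: 30.0
```

Call:
play_rows:
  increments:
    - [[0,0,-0.15,0,0,0],[0,0,-0.25,0,0,0],[0,0,-0.35,0,0,0],[0,0,-0.41,0,0,0],[0,0,-0.41,0,0,0]]

```text
t: 8.22
position: [0.499, -0.2682, 0.0565]
ee_rot: [-0.0, 0.995, 0.103, -0.0]
force: [-0.2, 0.1, -2.9]
opening: 0.012
finger_force: 30.0
```

Call:
play_rows:
  increments:
    - [[0,0,-0.03,0,0,0],[0,0,-0.05,0,0,0],[0,0,-0.06,0,0,0],[0,0,-0.06,0,0,0]]

```text
t: 8.72
position: [0.4991, -0.2683, 0.055]
ee_rot: [-0.0, 0.995, 0.103, 0.0]
force: [-0.1, 0.2, -0.7]
opening: 0.0116
finger_force: 30.0
```

Call:
play_rows:
  increments:
    - [[0,0,-0.03,0,0,0],[0,0,-0.03,0,0,0]]

```text
t: 8.98
position: [0.4991, -0.2683, 0.0549]
ee_rot: [0.0, 0.995, 0.103, 0.0]
force: [-5.0, 2.4, 9.8]
opening: 0.0117
finger_force: 30.0
```

Call:
play_rows:
  increments:
    - [[0,0,0,0,0,0],[0,0,0,0,0,0],[0,0,0,0,0,0]]
  gripper: -1

```text
t: 9.35
position: [0.4992, -0.2683, 0.0539]
ee_rot: [0.0, 0.995, 0.103, 0.0]
force: [0.1, -0.2, -0.6]
opening: 0.0337
finger_force: 0.0
```

Call:
play_rows:
  increments:
    - [[0,0,0.5,0,0,0],[0,0,1.8,0,0,0],[0,0,3.6,0,0,0.3],[0,1.0,5.2,0,0,0.6],[0,2.5,6.5,0,0,0.9]]

```text
t: 9.98
position: [0.4992, -0.1936, 0.2522]
ee_rot: [0.001, 0.986, 0.165, 0.001]
force: [1.5, 0.1, 0.6]
opening: 0.0827
finger_force: 0.0
```

Call:
play_rows:
  increments:
    - [[0,1.9,0,0,0,0.5],[0,3.8,0,0,0,1.0],[0,5.7,0,0,0,1.5],[0,7.6,0,0,0,2.0],[0,9.5,0,0,0,2.5]]

```text
t: 10.6
position: [0.4989, 0.0935, 0.2503]
ee_rot: [0.0, 0.942, 0.335, 0.001]
force: [1.1, -0.1, 0.3]
opening: 0.0868
finger_force: 0.0
```

Call:
play_rows:
  increments:
    - [[0,1.9,0,0,0,0.7],[0,3.8,0,0,0,1.4],[0,5.5,0,0,0,2.1],[0,5.5,0,0,0,2.3],[0,5.5,0,0,0,2.3]]

```text
t: 11.22
position: [0.4993, 0.2562, 0.2495]
ee_rot: [0.0, 0.877, 0.48, 0.0]
force: [-0.0, -0.9, -0.9]
opening: 0.0868
finger_force: 0.0
```

```bash
python3 - <<'E'
from h import *
c,im=shot('wrist','w6'); s=arm.get_state(); print(s['t'],s['position'],2*np.degrees(np.arctan2(s['ee_rot'][2],s['ee_rot'][1])),s['joints'],s['joint_velocities'])
np.savez('w6.npz',K=c[0],o=c[1],A=c[2])
c2,i2=shot('scene','s6'); 
E
```

```text
11.275 [0.4995 0.2555 0.2494] 57.323367567062256 [ 0.0342  0.1986 -0.6705  1.6175  0.1263  1.3692 -1.2224] [ 0.0127 -0.0048  0.0084  0.005  -0.0021 -0.005  -0.005 ]
```

View pics/w6.png

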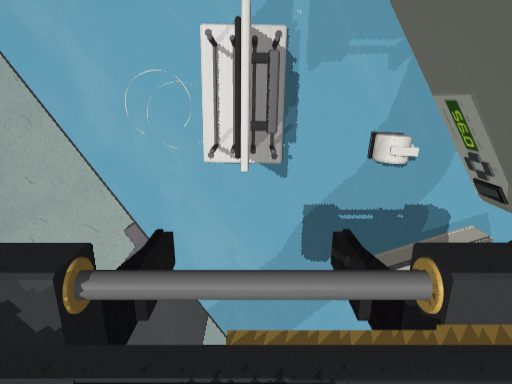

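```bash
python3 - <<'E'
from h import *
d=np.load('w6.npz'); c=(d['K'],d['o'],d['A']); im=cv2.imread('pics/w6.png'); g=cv2.cvtColor(im,cv2.COLOR_BGR2GRAY)
P=[]
for v in range(10,166,12):
    print(v,list(map(int,g[v,234:258])))
print('end',list(map(int,g[162:180,245])),list(map(int,g[162:180,243])))
E
```

```text
10 [142, 142, 141, 141, 142, 141, 140, 168, 204, 222, 220, 216, 212, 208, 196, 167, 103, 141, 142, 141, 142, 142, 141, 137]
22 [102, 46, 46, 47, 44, 38, 27, 178, 206, 221, 220, 216, 212, 208, 192, 162, 114, 124, 127, 126, 127, 126, 127, 127]
34 [183, 55, 47, 47, 47, 39, 31, 184, 208, 220, 220, 216, 211, 211, 189, 154, 125, 126, 126, 126, 114, 119, 128, 128]
46 [45, 42, 46, 45, 46, 41, 29, 191, 211, 222, 221, 216, 212, 211, 187, 146, 128, 113, 88, 36, 33, 36, 45, 113]
58 [112, 48, 46, 46, 43, 41, 28, 195, 213, 221, 220, 217, 212, 211, 183, 135, 137, 86, 54, 53, 52, 52, 53, 53]
70 [112, 46, 47, 49, 44, 41, 31, 199, 214, 221, 221, 217, 212, 210, 179, 121, 130, 118, 104, 50, 56, 51, 126, 127]
82 [112, 47, 46, 46, 45, 41, 41, 204, 217, 222, 220, 218, 214, 209, 176, 113, 120, 124, 84, 50, 55, 61, 125, 126]
94 [111, 48, 48, 47, 44, 41, 46, 205, 216, 221, 221, 218, 215, 206, 176, 117, 125, 124, 66, 51, 56, 68, 123, 125]
106 [110, 47, 49, 49, 43, 42, 47, 208, 219, 222, 220, 219, 215, 205, 169, 115, 115, 122, 63, 55, 56, 85, 124, 124]
118 [111, 47, 48, 49, 45, 39, 48, 212, 219, 221, 221, 219, 215, 199, 163, 124, 108, 123, 48, 55, 52, 104, 123, 125]
130 [110, 47, 48, 46, 46, 37, 75, 213, 220, 221, 220, 218, 216, 195, 153, 126, 92, 72, 46, 48, 44, 70, 70, 72]
142 [111, 46, 49, 48, 43, 38, 79, 208, 220, 220, 219, 217, 217, 191, 141, 127, 116, 80, 50, 58, 69, 121, 122, 124]
154 [200, 62, 45, 48, 43, 37, 82, 208, 220, 220, 219, 217, 217, 188, 130, 138, 149, 149, 132, 120, 151, 147, 149, 150]
end [217, 217, 217, 216, 216, 216, 216, 216, 209, 172, 130, 144, 143, 143, 144, 143, 143, 143] [219, 219, 219, 219, 219, 220, 219, 219, 214, 183, 130, 143, 144, 142, 144, 143, 143, 144]
```

```bash
python3 - <<'E'
from h import *
d=np.load('w6.npz'); c=(d['K'],d['o'],d['A'])
a,b,e=ray(c,[(244.8,22),(244.3,154),(244.3,170.7)],.104)
u=(a-b)/np.linalg.norm(a-b); print('ang',np.degrees(np.arctan2(u[1],u[0])))
m=e+u*.075; print('end',e,'mid',m,np.hypot(*m[:2]))
s=arm.get_state(); print(s['position'],(m-s['position'])/.03)
# base and top camera cross-check
r,W,cn=blob(c,cv2.imread('pics/w6.png'),(215,100),.008,nonblue,3); print(r)
E
```

```text
ang 56.7751985515761
end [0.4972 0.2692 0.104 ] mid [0.5383 0.3319 0.104 ] 0.6323924074365642
[0.4996 0.2552 0.2493] [ 1.288   2.558  -4.8434]
((534.861572265625, 334.9865417480469), (193.84555053710938, 99.64312744140625), 56.51762771606445)
```

Call:
play_rows:
  increments:
    - [[0.6,1.3,0,0,0,-0.07],[1.21,2.6,-0.6,0,0,-0.07],[1.21,2.61,-2.0,0,0,-0.07],[1.21,2.61,-3.4,0,0,-0.07],[1.21,2.61,-4.0,0,0,-0.07]]
  gripper: -0.3

```text
t: 11.95
position: [0.5352, 0.3327, 0.1267]
ee_rot: [0.0, 0.88, 0.475, -0.002]
force: [1.1, -0.8, 1.1]
opening: 0.0572
finger_force: 0.0
```

Call:
play_rows:
  increments:
    - [[0,0,-0.6,0,0,0],[0,0,-1.2,0,0,0],[0,0,-1.7,0,0,0],[0,0,-1.83,0,0,0],[0,0,-1.83,0,0,0]]

```text
t: 12.58
position: [0.5355, 0.3352, 0.0742]
ee_rot: [-0.0, 0.879, 0.476, 0.0]
force: [0.3, 0.3, -0.0]
opening: 0.0567
finger_force: 0.0
```

Call:
play_rows:
  increments:
    - [[0,0,0,0,0,0],[0,0,0,0,0,0],[0,0,0,0,0,0],[0,0,0,0,0,0],[0,0,0,0,0,0]]
  gripper: 1

```text
t: 13.2
position: [0.5355, 0.335, 0.0741]
ee_rot: [-0.0, 0.879, 0.476, 0.0]
force: [-0.8, -0.3, 0.2]
opening: 0.0146
finger_force: 0.0
```

Call:
play_rows:
  increments:
    - [[0,0,0,0,0,0]]

```text
t: 13.32
position: [0.5356, 0.3349, 0.0741]
ee_rot: [0.0, 0.879, 0.476, 0.0]
force: [1.6, -0.9, -0.7]
opening: 0.0133
finger_force: 30.0
```

Call:
play_rows:
  increments:
    - [[0,0,0.3,0,0,0],[0,0,1.2,0,0,0],[0,0,2.4,0,0,0],[0,0,3.6,0,0,0],[0,0,4.5,0,0,0]]

```text
t: 13.95
position: [0.5352, 0.3355, 0.2112]
ee_rot: [-0.0, 0.879, 0.477, 0.001]
force: [-0.3, 0.9, -1.9]
opening: 0.0131
finger_force: 30.0
```

```bash
python3 - <<'E'
from h import *
s=arm.get_state(); p=np.array(s['position']); print(p)
c0=R.from_quat(s['ee_rot'],scalar_first=True)
ya=np.radians(-12); 
for tilt in (0,22.5,45):
    n=np.array([np.cos(np.radians(-45)),np.sin(np.radians(-45)),0]); ax=np.cross([0,0,-1],n)
    d=R.from_rotvec(ax*np.radians(tilt))*R.from_euler('z',ya)
    print(tilt,'rv units',np.degrees(d.as_rotvec())/8,'axis',ax)
print((np.array([.486,.134,.2])-p)/.03)
E
```

```text
[0.5352 0.3355 0.2112]
0 rv units [ 0.   0.  -1.5] axis [-0.7071 -0.7071 -0.    ]
22.5 rv units [-1.7732 -2.1897 -1.4806] axis [-0.7071 -0.7071 -0.    ]
45 rv units [-3.5461 -4.3791 -1.422 ] axis [-0.7071 -0.7071 -0.    ]
[-1.6394 -6.7158 -0.3731]
```

Call:
play_rows:
  increments:
    - [[-0.35,-1.5,0,0,0,-0.4],[-0.75,-3.2,0,0,0,-0.8],[-1.2,-5.0,0,0,0,-1.2],[-1.6,-6.5,0,0,0,-1.5],[-1.64,-6.72,0,0,0,-1.5]]

```text
t: 14.58
position: [0.4856, 0.13, 0.2094]
ee_rot: [0.001, 0.925, 0.38, -0.0]
force: [-1.1, 0.8, -0.8]
opening: 0.0126
finger_force: 30.0
```

Call:
play_rows:
  increments:
    - [[0,0,-0.4,-0.8,-0.8,0],[0,0,-0.8,-1.6,-1.6,0],[0,0,-1.2,-2.4,-2.4,0],[0,0,-1.6,-3.2,-3.2,0],[0,0,-2.0,-3.98,-3.98,0]]

```text
t: 15.2
position: [0.4864, 0.1355, 0.1501]
ee_rot: [0.355, 0.853, 0.353, 0.15]
force: [-0.4, -1.3, -4.4]
opening: 0.0131
finger_force: 30.0
```

Call:
play_rows:
  increments:
    - [[0,0,0,0,0,0],[0,0,0,0,0,0]]

```text
t: 15.45
position: [0.4863, 0.1342, 0.1493]
ee_rot: [0.352, 0.854, 0.353, 0.146]
force: [0.4, -0.0, -0.7]
opening: 0.0133
finger_force: 30.0
```

```bash
python3 - <<'E'
from h import *
s=arm.get_state(); p=np.array(s['position']); print(p,s['joints'])
Q=R.from_quat(s['ee_rot'],scalar_first=True).as_matrix(); print(Q)
print('low edge',p+Q@[0,0,.0663])
E
```

```text
[0.4863 0.1342 0.1493] [-0.141   0.173  -0.8142  2.1248  0.9535  1.2709 -2.2246]
[[ 0.7076  0.5008  0.4985]
 [ 0.7066 -0.5021 -0.4986]
 [ 0.0006  0.705  -0.7092]]
low edge [0.5193 0.1011 0.1023]
```

Call:
play_rows:
  increments:
    - [[0,0,-0.8,0,0,0],[0,0,-1.7,0,0,0],[0,0,-2.5,0,0,0],[0,0,-3.0,0,0,0],[0,0,-3.15,0,0,0]]

```text
t: 16.08
position: [0.4867, 0.1329, 0.0547]
ee_rot: [0.353, 0.854, 0.352, 0.146]
force: [0.2, -0.5, -2.6]
opening: 0.0133
finger_force: 30.0
```

Call:
play_rows:
  increments:
    - [[0,0,-0.07,0,0,0],[0,0,-0.12,0,0,0],[0,0,-0.17,0,0,0],[0,0,-0.17,0,0,0]]

```text
t: 16.58
position: [0.4862, 0.1335, 0.0496]
ee_rot: [0.354, 0.854, 0.353, 0.147]
force: [0.5, 0.5, -1.8]
opening: 0.0129
finger_force: 30.0
```

Call:
play_rows:
  increments:
    - [[0,0,-0.03,0,0,0],[0,0,-0.06,0,0,0],[0,0,-0.06,0,0,0]]

```text
t: 16.95
position: [0.4863, 0.1337, 0.0478]
ee_rot: [0.354, 0.854, 0.353, 0.147]
force: [-0.5, 1.2, -0.2]
opening: 0.0131
finger_force: 30.0
```

Call:
play_rows:
  increments:
    - [[0,0,-0.02,0,0,0],[0,0,-0.04,0,0,0],[0,0,-0.04,0,0,0]]

```text
t: 17.32
position: [0.4863, 0.134, 0.0473]
ee_rot: [0.354, 0.854, 0.353, 0.147]
force: [-5.2, 2.9, 8.0]
opening: 0.0133
finger_force: 30.0
```

Call:
play_rows:
  increments:
    - [[0,0,0,0,0,0],[0,0,0,0,0,0],[0,0,0,0,0,0]]
  gripper: 0.2

```text
t: 17.7
position: [0.4862, 0.1331, 0.0463]
ee_rot: [0.354, 0.854, 0.353, 0.147]
force: [-0.3, 0.7, -0.3]
opening: 0.0325
finger_force: 0.4
```

Call:
play_rows:
  increments:
    - [[-0.25,0.25,0.35,0,0,0],[-0.6,0.6,0.85,0,0,0],[-1.1,1.1,1.6,0,0,0],[-1.6,1.6,2.4,0,0,0],[-1.6,1.6,3.4,0,0,0]]

```text
t: 18.32
position: [0.4367, 0.1834, 0.1495]
ee_rot: [0.353, 0.853, 0.354, 0.147]
force: [0.7, -0.1, 0.7]
opening: 0.0347
finger_force: 0.0
```

Call:
play_rows:
  increments:
    - [[0.1,0,1.0,0.8,0.8,0],[0.2,0,2.0,1.6,1.6,0],[0.4,-0.2,3.0,2.4,2.4,0],[0.6,-0.4,3.2,3.2,3.2,0],[0.8,-0.6,3.2,3.98,3.98,0]]
  gripper: -1

```text
t: 18.95
position: [0.4625, 0.1644, 0.2472]
ee_rot: [-0.002, 0.924, 0.383, 0.001]
force: [-0.4, 0.1, -2.0]
opening: 0.0765
finger_force: 0.0
```

Call:
play_rows:
  increments:
    - [[0,0,0,0,0,0],[0,0,0,0,0,0]]

```text
t: 19.2
position: [0.4614, 0.1644, 0.2446]
ee_rot: [0.0, 0.924, 0.383, -0.0]
force: [-0.5, 1.6, -0.1]
opening: 0.0863
finger_force: 0.0
```

```bash
python3 - <<'E'
from h import *
c,im=shot('wrist','w7'); s=arm.get_state(); print(s['t'],s['position'],s['ee_rot'],2*np.degrees(np.arctan2(s['ee_rot'][2],s['ee_rot'][1])),s['joint_velocities'],s['joints'])
np.savez('w7.npz',K=c[0],o=c[1],A=c[2]); print(proj(c,[[.485,.135,.02]]))
E
```

```text
19.25 [0.4612 0.1648 0.2446] [0.0004 0.9237 0.3832 0.    ] 45.059721224857796 [-0.0078 -0.0033 -0.0033  0.0041  0.0014 -0.0018  0.0046] [ 0.1948  0.029  -0.6339  1.7824  0.0185  1.3358 -1.2276]
[[283.3711 168.0174]]
```

View pics/w7.png

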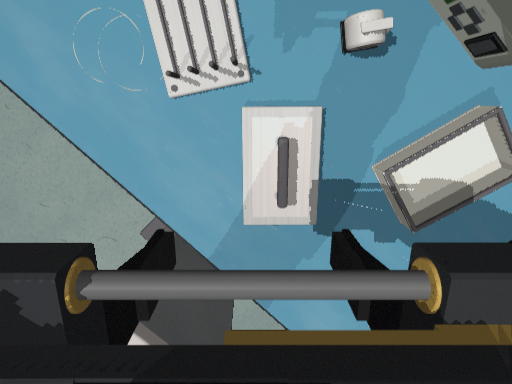

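```bash
python3 - <<'E'
from h import *
d=np.load('w7.npz'); c=(d['K'],d['o'],d['A']); im=cv2.imread('pics/w7.png'); hsv=cv2.cvtColor(im,cv2.COLOR_BGR2HSV)
print('lid',blob(c,im,(260,170),.014,nonblue)[0])
m=(hsv[:,:,2]<110).astype(np.uint8); m[:130]=0;m[215:]=0;m[:,:268]=0;m[:,300:]=0
v,u=np.nonzero(m); W=ray(c,np.c_[u,v],.04)[:,:2]; r=cv2.minAreaRect((W*1000).astype(np.float32)); print('handle',r,u.min(),u.max(),v.min(),v.max())
E
```

```text
lid ((481.95843505859375, 136.0654296875), (149.1243133544922, 96.06915283203125), 45.049354553222656)
handle ((481.6606750488281, 135.6660614013672), (83.46351623535156, 12.484731674194336), 45.25404739379883) 277 288 137 207
```

Call:
play_rows:
  increments:
    - [[0.4,-0.6,-1.0,0,0,0],[0.69,-0.97,-2.5,0,0,0],[0.69,-0.97,-4.3,0,0,0],[0.69,-0.97,-6.0,0,0,0],[0.69,-0.97,-6.9,0,0,0]]
  gripper: 0.2

```text
t: 19.88
position: [0.4805, 0.1356, 0.0353]
ee_rot: [-0.0, 0.923, 0.384, -0.001]
force: [0.4, 0.8, -0.2]
opening: 0.0449
finger_force: 0.0
```

Call:
play_rows:
  increments:
    - [[0,0,-0.3,0,0,0],[0,0,-0.55,0,0,0],[0,0,-0.55,0,0,0]]

```text
t: 20.25
position: [0.4833, 0.1348, 0.0216]
ee_rot: [0.0, 0.924, 0.382, 0.001]
force: [0.2, 0.6, -0.1]
opening: 0.0351
finger_force: 0.0
```

Call:
play_rows:
  increments:
    - [[0,0,0,0,0,0],[0,0,0,0,0,0],[0,0,0,0,0,0],[0,0,0,0,0,0]]
  gripper: 1

```text
t: 20.75
position: [0.4831, 0.1345, 0.0213]
ee_rot: [0.0, 0.924, 0.382, 0.0]
force: [-2.0, -0.1, 4.3]
opening: 0.0117
finger_force: 30.0
```

Call:
play_rows:
  increments:
    - [[0,0,0.4,0,0,0],[0,0,1.3,0,0,0],[0,0,2.5,0,0,0],[0,0,3.7,0,0,0],[0,0,4.5,0,0,-0.4]]

```text
t: 21.38
position: [0.4832, 0.1345, 0.1582]
ee_rot: [0.0, 0.935, 0.356, 0.001]
force: [-0.4, -0.6, -2.0]
opening: 0.0114
finger_force: 30.0
```

Call:
play_rows:
  increments:
    - [[0.8,-0.8,0,0,0,-1.2],[1.7,-1.7,0,0,0,-2.4],[2.6,-2.6,0,0,0,-3.6],[3.5,-3.5,0,0,0,-4.8],[4.3,-4.3,0,0,0,-5.9]]

```text
t: 22.0
position: [0.6125, 0.004, 0.1563]
ee_rot: [-0.0, 0.999, -0.051, -0.0]
force: [0.5, 0.5, -2.6]
opening: 0.0117
finger_force: 30.0
```

Call:
play_rows:
  increments:
    - [[0.4,-0.4,0,0,0,-0.9],[0.4,-0.4,0,0,0,-1.0],[0.4,-0.4,0,0,0,-1.0],[0.4,-0.4,0,0,0,-1.0],[0.4,-0.4,0,0,0,-1.0]]

```text
t: 22.62
position: [0.6236, -0.0061, 0.1562]
ee_rot: [-0.0, 0.993, -0.117, 0.0]
force: [1.0, 0.6, -1.9]
opening: 0.012
finger_force: 30.0
```

```bash
sed -i "s/'w5'/'w8'/" rel.py; python3 rel.py | head -9; python3 - <<'E'
from h import *
s=arm.get_state(); print(s['joints'],s['t'],s['position'])
E
```

```text
22.675 [ 0.6237 -0.0062  0.1562] -13.423157168222724 [ 0.001   0.0043  0.0041 -0.0016  0.0002 -0.0003 -0.0046]
128 [(np.int64(0), np.int64(65)), (np.int64(161), np.int64(345))]
131 [(np.int64(162), np.int64(344))]
135 [(np.int64(162), np.int64(344))]
150 [(np.int64(163), np.int64(343))]
160 [(np.int64(164), np.int64(342))]
170 [(np.int64(165), np.int64(341))]
180 [(np.int64(165), np.int64(341))]
200 [(np.int64(167), np.int64(339))]
[ 0.242   0.3497 -0.3795  1.6006  0.1357  1.2171 -1.9687] 22.675 [ 0.6237 -0.0062  0.1562]
```

View pics/w8.png

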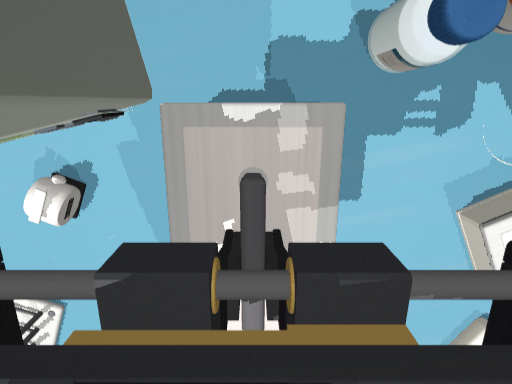

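Call:
play_rows:
  increments:
    - [[-0.7,0.16,0,0,0,0],[-1.3,0.31,0,0,0,0],[-1.3,0.31,0,0,0,0],[-1.3,0.31,0,0,0,0],[-1.3,0.31,0,0,0,0]]

```text
t: 23.3
position: [0.5854, 0.0024, 0.1559]
ee_rot: [-0.0, 0.993, -0.118, 0.0]
force: [-0.0, -0.2, -2.1]
opening: 0.0119
finger_force: 30.0
```

```bash
sed -i "s/'w8'/'w9'/" rel.py; sed -i 's/^for r in .*/for r in range(60,180,6):/' rel.py; sed -i '/^for u in/,$d' rel.py; python3 rel.py
```

```text
23.35 [0.5853 0.0024 0.1558] -13.513111426692484 [-0.001  -0.0002 -0.0009  0.0041 -0.0019 -0.0008 -0.0009]
60 [(np.int64(0), np.int64(123)), (np.int64(194), np.int64(306))]
66 [(np.int64(0), np.int64(112)), (np.int64(195), np.int64(306))]
72 [(np.int64(0), np.int64(89)), (np.int64(195), np.int64(306))]
78 [(np.int64(0), np.int64(62)), (np.int64(195), np.int64(306))]
84 [(np.int64(196), np.int64(305))]
90 [(np.int64(196), np.int64(305))]
96 [(np.int64(196), np.int64(305))]
102 [(np.int64(196), np.int64(343))]
108 [(np.int64(160), np.int64(346))]
114 [(np.int64(160), np.int64(346))]
120 [(np.int64(161), np.int64(345))]
126 [(np.int64(161), np.int64(345))]
132 [(np.int64(162), np.int64(344))]
138 [(np.int64(162), np.int64(344))]
144 [(np.int64(163), np.int64(343))]
150 [(np.int64(17), np.int64(78)), (np.int64(163), np.int64(343))]
156 [(np.int64(14), np.int64(77)), (np.int64(164), np.int64(342))]
162 [(np.int64(13), np.int64(76)), (np.int64(164), np.int64(342))]
168 [(np.int64(165), np.int64(342))]
174 [(np.int64(165), np.int64(341))]
```

View pics/w9.png

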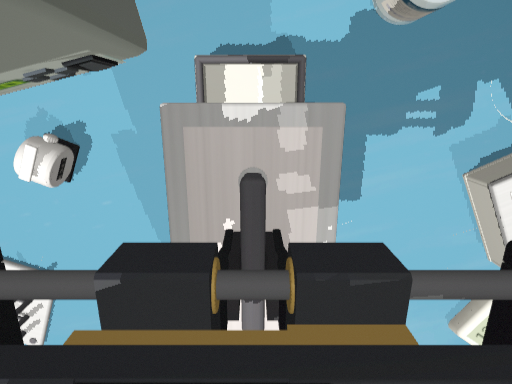

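```bash
python3 - <<'E'
from h import *
im=cv2.imread('pics/w9.png'); g=cv2.cvtColor(im,cv2.COLOR_BGR2GRAY)
for u in (215,250,290): print(u,list(map(int,g[52:70,u])),list(map(int,g[98:110,u])))
c=cam('wrist'); s=arm.get_state(); Q=R.from_quat(s['ee_rot'],scalar_first=True).as_matrix(); p=np.array(s['position'])
def loc(u,v,z): return ((Q.T@(ray(c,(u,v),z)[0]-p))*1000)[:2]
for v,a,b in ((60,193.5,305.5),(78,194.5,305.5),(96,195.5,304.5)): l,r=loc(a,v,.04),loc(b,v,.04); print('tray',(l+r)/2,r-l)
for v,a,b in ((120,160.5,344.5),(150,162.5,342.5),(174,164.5,340.5)): l,r=loc(a,v,.149),loc(b,v,.149); print('lid',(l+r)/2,r-l)
for v in (55,56,57,58,62,63,64): print(v,loc(250,v,.04)[0])
for v in (102,103,104): print(v,loc(250,v,.149)[0])
print(p)
E
```

```text
215 [91, 93, 100, 106, 97, 112, 119, 119, 114, 103, 90, 92, 130, 164, 173, 173, 172, 172] [171, 171, 170, 172, 161, 139, 148, 148, 148, 149, 148, 149]
250 [93, 92, 93, 83, 69, 69, 72, 67, 60, 55, 85, 134, 205, 251, 251, 251, 251, 251] [251, 251, 251, 251, 233, 170, 197, 210, 222, 227, 228, 227]
290 [91, 93, 97, 94, 79, 84, 88, 84, 80, 73, 66, 85, 137, 173, 173, 173, 172, 173] [171, 172, 172, 162, 138, 150, 165, 172, 178, 180, 179, 179]
tray [107.3892  -0.8756] [-0.0235 89.8876]
tray [93.7905 -0.5092] [-0.0268 90.42  ]
tray [79.7782 -0.5453] [-0.0299 90.1414]
lid [66.8237  1.4375] [-0.036  94.4773]
lid [51.3992  1.432 ] [-0.0423 94.8786]
lid [38.4568  1.4273] [-0.0474 94.7846]
55 111.0955011632726
56 110.35664042362075
57 109.61657073605157
58 108.87528913095584
62 105.89798380159812
63 105.15059772264485
64 104.40198170269471
102 75.7014384964418
103 75.21538306954437
104 74.7285005396663
[0.5853 0.0024 0.1558]
```

Call:
play_rows:
  increments:
    - [[0.7,-0.12,0,0,0,0.02],[1.25,-0.24,0,0,0,0.02],[1.25,-0.24,-0.9,0,0,0.02],[1.25,-0.24,-2.0,0,0,0.02],[1.25,-0.24,-2.6,0,0,0.02]]

```text
t: 23.98
position: [0.6217, -0.0048, 0.076]
ee_rot: [0.0, 0.993, -0.116, -0.001]
force: [-1.0, -0.3, -2.4]
opening: 0.0115
finger_force: 30.0
```

Call:
play_rows:
  increments:
    - [[0,0,-0.2,0,0,0],[0,0,-0.35,0,0,0],[0,0,-0.45,0,0,0],[0,0,-0.55,0,0,0],[0,0,-0.6,0,0,0]]

```text
t: 24.6
position: [0.6225, -0.0046, 0.0601]
ee_rot: [0.0, 0.993, -0.116, 0.0]
force: [0.0, -1.5, -2.9]
opening: 0.0116
finger_force: 30.0
```

Call:
play_rows:
  increments:
    - [[0,0,-0.05,0,0,0],[0,0,-0.09,0,0,0],[0,0,-0.13,0,0,0],[0,0,-0.13,0,0,0]]

```text
t: 25.1
position: [0.6223, -0.0046, 0.0559]
ee_rot: [-0.0, 0.993, -0.116, -0.0]
force: [0.5, -0.5, -2.0]
opening: 0.0114
finger_force: 30.0
```

Call:
play_rows:
  increments:
    - [[0,0,-0.03,0,0,0],[0,0,-0.05,0,0,0],[0,0,-0.05,0,0,0]]

```text
t: 25.48
position: [0.6225, -0.0046, 0.0554]
ee_rot: [0.0, 0.993, -0.116, 0.0]
force: [-3.5, -0.8, 6.1]
opening: 0.0119
finger_force: 30.0
```

Seated at the predicted height. Release and retreat.

Call:
play_rows:
  increments:
    - [[0,0,0,0,0,0],[0,0,0,0,0,0],[0,0,0,0,0,0],[0,0,0,0,0,0]]
  gripper: -0.3

```text
t: 25.98
position: [0.6224, -0.0046, 0.0545]
ee_rot: [-0.0, 0.993, -0.116, 0.0]
force: [-0.3, 0.3, 0.8]
opening: 0.0442
finger_force: 0.0
```

Call:
play_rows:
  increments:
    - [[0,0,0.5,0,0,0],[0,0,1.8,0,0,0],[0,0,3.4,0,0,0],[0,0,5.0,0,0,0],[-0.6,0,6.0,0,0,0]]

```text
t: 26.6
position: [0.6055, -0.0043, 0.2383]
ee_rot: [-0.0, 0.993, -0.116, 0.002]
force: [0.2, -1.4, -0.1]
opening: 0.0568
finger_force: 0.0
```

Call:
play_rows:
  increments:
    - [[-1.2,-0.6,0.5,0,0,0],[-2.2,-1.2,0.5,0,0,0],[-2.2,-1.2,0.5,0,0,0],[-2.2,-1.2,0.5,0,0,0]]

```text
t: 27.1
position: [0.5389, -0.0401, 0.2504]
ee_rot: [-0.0, 0.993, -0.116, 0.001]
force: [-0.3, 0.4, 0.6]
opening: 0.0567
finger_force: 0.0
```

```bash
python3 - <<'E'
from h import *
c,im=shot('wrist','w10'); c2,i2=shot('scene','s10')
print(arm.get_state()['t'],arm.get_state()['position'])
cv2.imwrite('pics/fin.png',np.hstack([cv2.resize(im,(400,300)),i2[90:270,150:390][:,:,:].repeat(1,0)] if 0 else [cv2.resize(im,(400,300)),cv2.resize(i2[120:270,150:350],(400,300))]))
r,W,cn=blob(c,im,proj(c,[[.6227,-.006,.048]])[0]+[25,0],.048,nonblue); print(r)
E
```

```text
27.2 [ 0.539  -0.0398  0.2497]
((622.7835693359375, -6.406593322753906), (95.862548828125, 149.38360595703125), 76.6633529663086)
```

View pics/fin.png

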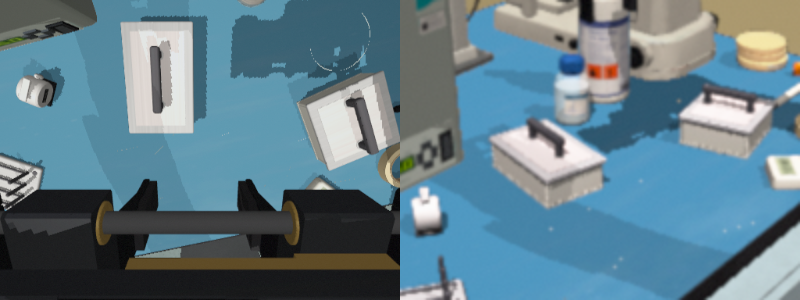

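Both lids sit level on their trays. The long lid measures 150 × 96 mm at the seated height, centred within 1 mm of the tray, and the surrounding objects show no disturbance. I am handing the job in.

```bash
python3 -c "
from station import arm
print(arm.finish_job())"
```

```text
the job is handed in; nothing more can be done
None
```

Both trays are covered with their matching lids, seated level with handles up, and the job was handed in at about 27 s; no verdict came back.

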